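# Fold up the carton and hold the fruit gate open

## Task

Fold the three drooping cardboard flaps of the carton up until they stand upright, with the blue gate still shut. Then pull the gate's blue grip out to the right against its spring until the white line on the grip is level with the red pointer, so that both mandarins roll down into the carton, and finish while still holding the grip there: do not let go. Leave the other things on the table alone.

Things in the scene. Friction and masses are not known exactly. Their poses are not given: they have to be found in the camera images.
- dispenser: fruit dispenser fixed to the table, turned a little about z. Origin on the table under the carton's centre; +x points away from the robot to the chute, +y left, z up. Wooden base board 10 mm thick, 126 mm wide, x -65 to 197 mm; on it the carton (x, y -65 to 65 mm; rear wall stands at x = 65, top 68 mm high) and a white chute (62 mm wide, x 58 to 194, tops 110 to 155 mm high) sloping 0.3 rad down to it
- rail_end (a point): right end of the gate's aluminium rail, top of its end stop, 110 mm over the table. The rail (18 mm wide, top 84 mm high) runs from here to the left to the chute, at x = 79 mm of the dispenser, y -214 to -29 mm; a post stands under this end
- carton_centre (a point): centre of the carton's inner floor, 13.5 mm over the table; axes as the dispenser's
- flap_left (a joint): left flap, rad; 0 = lying flat pointing outward and level, 1.57 = standing upright, stop at 1.7. It starts partly raised (0.55 to 0.85). The crease is stiff (about 0.05 N m) so it stays where it is put; it can be pushed up from outside/below its free edge
- flap_right (a joint): right flap, rad; 0 = lying flat pointing outward and level, 1.57 = standing upright, stop at 1.7. It starts partly raised (0.55 to 0.85). The crease is stiff (about 0.05 N m) so it stays where it is put; it can be pushed up from outside/below its free edge
- flap_front (a joint): front flap (towards the robot), rad; 0 = lying flat pointing outward and level, 1.57 = standing upright, stop at 1.7. It starts partly raised (0.55 to 0.85). The crease is stiff (about 0.05 N m) so it stays where it is put; it can be pushed up from outside/below its free edge
- flap_left_crease (a point): middle of the left (+y of the dispenser) flap's crease (hinge line), 65 mm from the carton's centre, 13.5 mm over the table; axes as the dispenser's
- flap_left_edge (a point): middle of the free edge of the left (+y of the dispenser) cardboard flap of the carton, 126 mm along its crease, 55 mm from crease to free edge, 3 mm thick; moves with the flap
- flap_right_crease (a point): middle of the right (-y) flap's crease (hinge line), 65 mm from the carton's centre, 13.5 mm over the table; axes as the dispenser's
- flap_right_edge (a point): middle of the free edge of the right (-y) cardboard flap of the carton, 126 mm along its crease, 55 mm from crease to free edge, 3 mm thick; moves with the flap
- flap_front_crease (a point): middle of the front (-x, robot's side) flap's crease (hinge line), 65 mm from the carton's centre, 13.5 mm over the table; axes as the dispenser's
- flap_front_edge (a point): middle of the free edge of the front (-x, robot's side) cardboard flap of the carton, 126 mm along its crease, 55 mm from crease to free edge, 3 mm thick; moves with the flap
- gate (a joint): travel of the spring gate, m: 0 = shut, grows as it is pulled to the right (-y of the dispenser), stop at 0.080. The spring pulls it shut: about 2.4 N at 0, rising 80 N/m (6 to 8 N at the mark). The mandarins are released somewhere between 0.012 and 0.03
- gate_grip (a point): point on the gate's upright blue grip, on its axis, 130 mm over the table. The grip is a rounded block 26 mm along x of the dispenser, 18 mm along y (grasp across this), from 90 to 152 mm height; free all round above the rail (top 84 mm). It starts 118 mm to the right of the chute's middle
- gate_line (a point): foot of the white upright line on the robot's side of the blue grip, at the grip's middle in y, 90 mm over the table; moves with the gate
- mark (a point): red pointer (8 mm wide, standing out 11 mm, with a thin blade on top in its middle) clipped on the robot's side of the rail; the gate is at the mark when gate_line has the same y in the dispenser's frame (gate travel 0.045 to 0.065, differs each time); axes as the dispenser's; fixed
- mandarin_A_centre (a point): centre of an orange mandarin, 48 x 48 x 40 mm, 60 g, loose in the chute nearest the gate; it rolls like a ball 44 mm across
- mandarin_B_centre (a point): centre of the second mandarin, same, behind the first
- mug: bystander: purple mug, 82 x 118 x 94 mm, loose, origin at the middle of its underside
- tomato: bystander: red tomato, 77 mm, 72 mm high, loose, origin at the middle of its underside
- avocado: bystander: dark green avocado, 89 x 65 x 63 mm, loose, origin at the middle of its underside
Things that resemble listed ones, but are neither listed nor needed, are in the scene too. What is shaped like the part that bears mandarin_A_centre but purple or turquoise is not meant.

How it is judged:
On the way:
1. all three flaps stand upright (over 1.3 rad) while the gate is still shut (travel under 10 mm) (value of joint each of flap_left, flap_right, flap_front above 1.3 rad and value of joint gate below 0.01 m), for 0.2 s.
At the end, for the whole second after the job is handed in: The fingers hold the grip (contact force over 1 N) with the gate still and its white line within 6 mm of the red pointer; all three flaps stand (over 1.3 rad); both mandarins lie inside the carton (centres within 60 mm of its middle along both sides, under 50 mm over its floor) (value of joint each of flap_left, flap_right, flap_front above 1.3 rad and x of mandarin_A_centre in the frame of carton_centre between -0.06 and 0.06 m and y of mandarin_A_centre in the frame of carton_centre between -0.06 and 0.06 m and z of mandarin_A_centre in the frame of carton_centre between 0 and 0.05 m and x of mandarin_B_centre in the frame of carton_centre between -0.06 and 0.06 m and y of mandarin_B_centre in the frame of carton_centre between -0.06 and 0.06 m and z of mandarin_B_centre in the frame of carton_centre between 0 and 0.05 m and y of gate_line in the frame of mark between -0.006 and 0.006 m and contact force between the fingers and gate above 1 N and velocity of joint gate between -0.01 and 0.01 m/s); the arm keeps its last pose, push and grip.
It fails at once if the mug is pushed away (over 30 mm) (distance of mug from where it was at the start of the episode above 0.03 m).
It fails at once if the tomato is pushed away (over 30 mm) (distance of tomato from where it was at the start of the episode above 0.03 m).
It fails at once if the avocado is pushed away (over 30 mm) (distance of avocado from where it was at the start of the episode above 0.03 m).
It also fails if it takes over 64 s, if anything falls off the work surface, if the arm or the gripper's body presses on something with over 40 N, if the wrist force passes 120 N, or if a joint passes its speed limit or range.

## Robot

A 6-joint arm with a two-finger parallel gripper is mounted at the origin on a cart in front of the work surface, level with it; the furniture and walls round the work are solid. World frame = base frame: x ahead of the robot, y to its left, z up, the work surface at z = 0. Lengths are in m, angles in rad, forces in N, time in s.
With the tool pointing down it reaches from about 0.275 to 0.825 m from the base axis. Payload 4.9 kg.
Tool frame: the origin (TCP) lies midway between the tips of the shut fingers; the grasp point (between the pads) lies 19 mm behind it (grip_point_offset is the distance from the TCP to the grasp point, in m); z points along the fingers, x is the direction in which the jaws open and shut, and the axes are right-handed (so a half turn about z gives the same grasp; the last joint's range is limited). The gripper opens to 85 mm and grips with 20 to 120 N. Pads are 22 mm wide; open, the fingers measure 114 mm over their backs; the gripper's body (76 mm by 85 mm) begins 54 mm behind the grasp point. The pads swing forward as they close: fully open they stand 13 mm farther back than shut.
Start: joints at [-1.26, 0.326, -0.193, 1.052, 0, 1.437], TCP at [0.237, -0.496, 0.231] pointing down, gripper open.
Joint ranges: [-2.65, 2.65], [-0.97, 1.79], [-1.3, 1.35], [-1.93, 2.1], [-1.47, 1.37], [-3.14, 3.14]. Speed limits (rad/s): [2.57, 2.57, 3.14, 3.14, 3.14, 3.14].

## Interface

Orientations are given as a rotation vector (axis times angle).
In Python, from cell import * gives the robot as it stands. Calls block until the motion is done:
- movep(position, orientation): joint-space move of the TCP to a pose.
- move_l(position, velocity=0.15, rot=None, until_force=None): straight line of the TCP; rot=None keeps the orientation; velocity is the mean speed in m/s. With until_force (N) it stops when the force on the tool has changed by that much, and returns True; else False.
- set_joints(angles): joint-space move.
- let_go() and grab(newtons=None): open the fingers fully, or close them until they stop; newtons is the grip in N (None keeps the last).
- sleep(seconds).
- ik(position, orientation): joint angles nearest the present ones, or None.
- get_state(): the state.
- grab_frame(name): name is "scene" or "top" or "wrist"; returns a dict with "img" (420x560x3 uint8, red, green, blue), "fx", "fy", "cx", "cy" (pixels), "k1" (the pictures are not rectified: a ray, as slopes to the right and down, at radius r is drawn at 1 + k1 r^2 times it, then the intrinsics apply), "cam_to_world" (4x4, takes a point from camera to world coordinates); the wrist camera has in their place "T_tool_cam" (4x4, takes a point from camera to tool coordinates, whose origin is the TCP and whose axes are the tool frame's). Camera axes: x right, y down, z forward; pixel columns grow to the right and rows downward; lengths in m; the calibration is good to about 2 mm. A picture is of the moment at which its call begins: read the wrist's pose just before it. There is no depth.
A pose or a line that the arm cannot do raises MotionError and nothing moves.
- sign_off(): hands the job in, once; it reports no verdict.
Trained networks look in the newest picture that a camera, given by its name, has taken for a name from the list of things; names that differ only in an ending like _2 or _b are one class to them, and where a whole thing is asked for, a point or a joint stands for the part that bears it (a point fixed in the world has none). Each returns a list of dicts, best first, with "score" (0 to 1); they miss things now and then, are a little off and sometimes report something else, mostly with a low value. They report only what shows in the picture. A call takes as long as a camera call. They do not tell look-alikes from the thing itself.
- spot_in(camera, name): "centre" ([column, row] in pixels, amid what is visible of it).
- silhouettes(camera, name): "mask" (420x560 bool, what is visible of it) and "centre" ([column, row] in pixels, amid what is visible of it).
- tip_of(camera, name): "centre" ([column, row] in pixels: a listed point, or the origin of a listed thing).
The state is a dict: "clock": time; "q": joint angles; "joint_velocities": joint speeds; "tau": joint torques, N m; "position": TCP position; "eef_rot": TCP orientation; "contact_force": force on the tool from outside, world axes, zero at the start; "wrist_torque": the same for the moment, N m; "finger_gap": opening from 0.0 (shut) to 1.0 (fully open).
Only numpy, scipy, OpenCV 4.12 (cv2) and the standard library are available. Lean on these libraries where they do the work, as an engineer would, in place of code of your own. Each camera call takes 0.05 s, during which the arm holds its last target. There are 200 camera calls.

## Working session

There is one attempt and no reset: what is moved stays moved. The work goes in short steps, each a Python script; the robot and the scene stay as the last script left them, time stands still between calls to the robot, and variables do not carry over. Pictures are saved under pics/ and viewed, about 8 in all and at most 12, crops included, and the job is handed in when it is done.

```bash
mkdir -p pics
cat > h.py <<'E'
from cell import *
import numpy as np, cv2
from scipy.spatial.transform import Rotation as R
def cam(f,st=None):
    T=f.get("cam_to_world")
    if T is None:
        W=np.eye(4);W[:3,:3]=R.from_rotvec(st["eef_rot"]).as_matrix();W[:3,3]=st["position"];T=W@np.array(f["T_tool_cam"])
    return np.array(T)
def at_z(f,px,z,st=None):
    T=cam(f,st);d=np.array([(px[0]-f["cx"])/f["fx"],(px[1]-f["cy"])/f["fy"]]);u=d.copy()
    for _ in range(20):u=d/(1+f["k1"]*(u@u))
    r=T[:3,:3]@np.array([*u,1]);return T[:3,3]+r*(z-T[2,3])/r[2]
def proj(f,p,st=None):
    c=np.linalg.inv(cam(f,st))@np.array([*p,1]);u=c[:2]/c[2];u=u*(1+f["k1"]*(u@u))
    return np.array([u[0]*f["fx"]+f["cx"],u[1]*f["fy"]+f["cy"]])
def save(f,n):cv2.imwrite(f"pics/{n}.png",f["img"][:,:,::-1])
E
python3 - <<'E'
from h import *
np.set_printoptions(precision=3,suppress=True)
ims=[]
Z=dict(rail_end=.11,carton_centre=.0135,flap_left_crease=.0135,flap_right_crease=.0135,flap_front_crease=.0135,gate_grip=.13,gate_line=.09,mark=.085,mandarin_A_centre=.1,mug=0,tomato=0,avocado=0,dispenser=0,flap_left_edge=.05,flap_right_edge=.05,flap_front_edge=.05)
for c in("top","scene"):
    f=grab_frame(c);save(f,c+"0")
    print(c,np.array(f["cam_to_world"])[:3,3],f["fx"])
    for n,z in Z.items():
        print(n,[(np.round(d["centre"]),round(d["score"],2),at_z(f,d["centre"],z)[:2]) for d in tip_of(c,n)[:3]])
print(get_state()["clock"])
E
```

```text
top [ 0.428 -0.037  1.141] 400.7853345462138
rail_end [(array([278., 209.]), 0.62, array([0.545, 0.001])), (array([360., 186.]), 0.58, array([ 0.605, -0.212]))]
carton_centre [(array([277., 210.]), 0.84, array([0.553, 0.008]))]
flap_left_crease [(array([253., 202.]), 0.6, array([0.579, 0.076])), (array([156., 184.]), 0.47, array([0.633, 0.361]))]
flap_right_crease [(array([302., 209.]), 0.91, array([ 0.556, -0.062]))]
flap_front_crease [(array([272., 229.]), 0.63, array([0.5  , 0.024])), (array([317., 209.]), 0.62, array([ 0.555, -0.106]))]
gate_grip [(array([328., 180.]), 0.59, array([ 0.618, -0.127]))]
gate_line [(array([325., 188.]), 0.77, array([ 0.604, -0.122])), (array([315., 212.]), 0.6, array([ 0.539, -0.096])), (array([283., 165.]), 0.44, array([ 0.668, -0.012]))]
mark []
mandarin_A_centre [(array([234., 149.]), 0.73, array([0.71, 0.12])), (array([328., 143.]), 0.72, array([ 0.724, -0.133])), (array([283., 164.]), 0.6, array([ 0.669, -0.012]))]
mug [(array([434., 216.]), 0.81, array([ 0.535, -0.443]))]
tomato [(array([157., 185.]), 0.86, array([0.632, 0.363]))]
avocado [(arr
[... 1060 characters left out ...]
), (array([255., 240.]), 0.45, array([0.526, 0.106]))]
mark [(array([299., 174.]), 0.53, array([ 0.604, -0.183]))]
mandarin_A_centre [(array([204., 222.]), 0.68, array([0.679, 0.165])), (array([247., 190.]), 0.55, array([ 0.672, -0.012])), (array([262., 177.]), 0.43, array([ 0.676, -0.084]))]
mug [(array([361., 158.]), 0.63, array([ 0.538, -0.46 ]))]
tomato [(array([166., 294.]), 0.96, array([0.635, 0.37 ]))]
avocado []
dispenser []
flap_left_edge [(array([242., 243.]), 0.76, array([0.57 , 0.121]))]
flap_right_edge [(array([167., 293.]), 0.74, array([0.603, 0.378])), (array([298., 206.]), 0.68, array([ 0.538, -0.1  ]))]
flap_front_edge [(array([294., 243.]), 0.53, array([0.451, 0.02 ]))]
1.7
```

```bash
python3 -c "
import cv2,numpy as np
a=cv2.imread('pics/top0.png');b=cv2.imread('pics/scene0.png')
cv2.imwrite('pics/t.png',cv2.resize(a,(784,588)));cv2.imwrite('pics/s.png',cv2.resize(b,(784,588)))"
```

```text
(no output)
```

View pics/t.png

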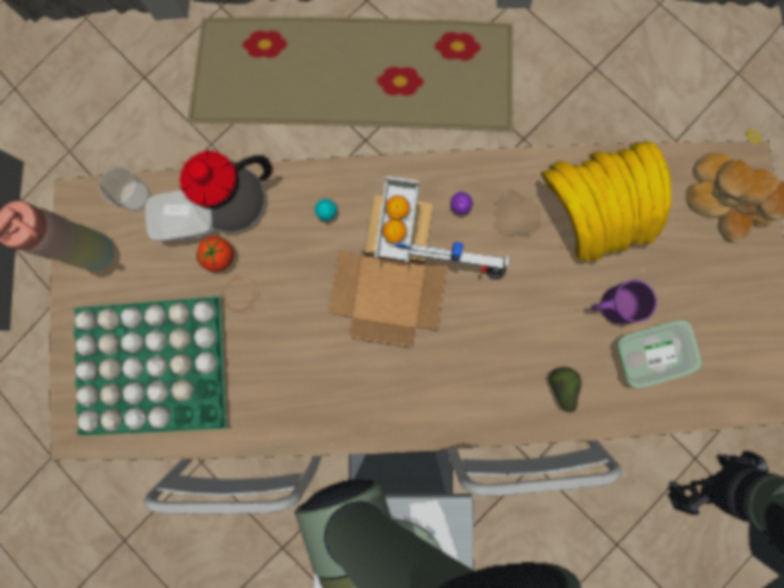

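View pics/s.png

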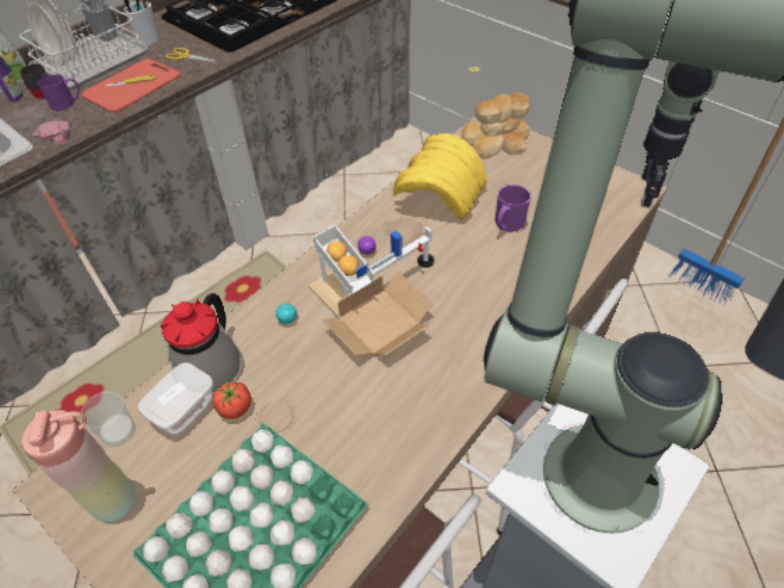

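The pictures show the dispenser in the middle of the table. The two orange mandarins in the chute are at about (397,207) and (394,230) in the enlarged top view. The turquoise ball (326,210) and purple ball (461,203) are loose decoys outside the chute. The blue grip is at (457,250) and the red pointer near (487,270). Next I fit the pose and take a close look with the wrist camera.

```bash
cat >> h.py <<'E'
from scipy.optimize import least_squares
P=dict(rail_end=(.079,-.214,.11),carton_centre=(0,0,.0135),flap_left_crease=(0,.065,.0135),flap_right_crease=(0,-.065,.0135),flap_front_crease=(-.065,0,.0135),gate_grip=(.079,-.118,.13),gate_line=(.066,-.118,.09),dispenser=(0,0,0))
def d2w(d,p):
    c,s=np.cos(d[2]),np.sin(d[2]);return np.array([d[0]+c*p[0]-s*p[1],d[1]+s*p[0]+c*p[1],p[2]])
def w2d(d,p):
    c,s=np.cos(d[2]),np.sin(d[2]);x,y=p[0]-d[0],p[1]-d[1];return np.array([c*x+s*y,-s*x+c*y,p[2]])
def fit(obs,d0):
    # obs: (T 4x4-frame dict, st, name, px)
    def res(d):return np.concatenate([(proj(f,d2w(d,P[n]),s)-px)/2 for f,s,n,px in obs])
    r=least_squares(res,d0,loss="cauchy");return r.x,np.round(2*res(r.x).reshape(-1,2),1)
def detect(c,f,st,d0,tol=25,names=None):
    o=[]
    for n in names or P:
        l=[x for x in tip_of(c,n) if np.linalg.norm(proj(f,d2w(d0,P[n]),st)-x["centre"])<tol]
        if l:o.append((f,st,n,np.array(l[0]["centre"])))
    return o
def rot(yaw):
    # tool z down, tool x along angle yaw in world
    c,s=np.cos(yaw),np.sin(yaw);return R.from_matrix(np.array([[c,s,0],[s,-c,0],[0,0,-1]])).as_rotvec()
E
python3 - <<'E'
from h import *
np.set_printoptions(precision=3,suppress=True)
d=np.array([.556,.004,-.12]);o=[]
for c in("top","scene"):
    f=grab_frame(c);o+=detect(c,f,None,d,15)
d,r=fit(o,d);print(d);print([(x[2],list(e)) for x,e in zip(o,r)])
f=grab_frame("wrist");print(np.array(f["T_tool_cam"]),f["fx"])
s=get_state();print(R.from_rotvec(s["eef_rot"]).as_matrix())
p=d2w(d,(-.04,-.06,.40))
for k in(-np.pi/2,np.pi/2):
    print(k,ik(p,rot(d[2]+k)))
E
```

```text
[ 0.561  0.004 -0.179]
[('rail_end', [np.float64(-0.2), np.float64(-0.8)]), ('carton_centre', [np.float64(3.3), np.float64(-1.0)]), ('flap_left_crease', [np.float64(2.9), np.float64(2.5)]), ('flap_right_crease', [np.float64(-1.4), np.float64(2.8)]), ('flap_front_crease', [np.float64(-0.4), np.float64(2.7)]), ('gate_grip', [np.float64(-0.9), np.float64(-1.2)]), ('gate_line', [np.float64(2.1), np.float64(0.7)]), ('dispenser', [np.float64(-0.3), np.float64(-0.4)]), ('rail_end', [np.float64(0.5), np.float64(-0.9)]), ('carton_centre', [np.float64(0.8), np.float64(-0.8)]), ('flap_left_crease', [np.float64(-1.2), np.float64(1.7)]), ('flap_right_crease', [np.float64(-0.9), np.float64(0.2)]), ('flap_front_crease', [np.float64(-2.0), np.float64(3.3)]), ('gate_grip', [np.float64(0.2), np.float64(-0.3)]), ('gate_line', [np.float64(1.8), np.float64(-0.7)]), ('dispenser', [np.float64(-0.4), np.float64(-0.5)])]
[[ 1.     0.     0.     0.   ]
 [-0.     0.954  0.299 -0.076]
 [ 0.    -0.299  0.954 -0.144]
 [ 0.     0.     0.     1.   ]] 301.68917910314747
[[ 0.43  -0.903 -0.   ]
 [-0.903 -0.43   0.   ]
 [-0.     0.    -1.   ]]
-1.5707963267948966 [-0.237  0.204  0.069  1.436  0.     3.083]
1.5707963267948966 [-0.237  0.204  0.069  1.436  0.    -0.058]
```

Run:
```python
from h import *
np.set_printoptions(precision=3,suppress=True)
d=np.array([.561,.004,-.179])
movep([.35,-.3,.32],rot(d[2]+np.pi/2)) if ik([.35,-.3,.32],rot(d[2]+np.pi/2)) is not None else None
movep(d2w(d,(-.07,-.07,.25)),rot(d[2]+np.pi/2));grab(20)
s=get_state();print(s["clock"],s["contact_force"],s["position"])
f=grab_frame("wrist");save(f,"w0");o=detect("wrist",f,s,d,30)
d1,r=fit(o,d);print(d1,[(x[2],list(x[3].round()),list(e)) for x,e in zip(o,r)])
for n in("flap_left_edge","flap_right_edge","flap_front_edge","mark","gate_line","mandarin_A_centre"):
    print(n,[(np.round(x["centre"]),round(x["score"],2),w2d(d1,at_z(f,x["centre"],.09 if n[0]!='f' else .047,s))) for x in tip_of("wrist",n)[:3]])
im=f["img"][:,:,::-1].copy()
for n,p in P.items():cv2.circle(im,tuple(int(v) for v in proj(f,d2w(d1,p),s)),2,(255,0,255),-1)
# carton outline and rail
for p in [(-.065,-.065,.0135),(-.065,.065,.0135),(.065,.065,.068),(.065,-.065,.068),(.07,-.214,.084)]:cv2.circle(im,tuple(int(v) for v in proj(f,d2w(d1,p),s)),2,(0,255,0),-1)
cv2.imwrite("pics/w0a.png",cv2.resize(im,(784,588)))
```

```text
6.3667 [ 0.348  0.016 -0.064] [ 0.48  -0.052  0.25 ]
[ 0.562  0.004 -0.175] [('carton_centre', [np.float64(328.0), np.float64(231.0)], [np.float64(1.0), np.float64(2.8)]), ('flap_left_crease', [np.float64(378.0), np.float64(237.0)], [np.float64(-1.0), np.float64(-3.2)]), ('flap_right_crease', [np.float64(280.0), np.float64(235.0)], [np.float64(1.0), np.float64(-0.8)]), ('flap_front_crease', [np.float64(332.0), np.float64(186.0)], [np.float64(0.1), np.float64(1.0)]), ('dispenser', [np.float64(329.0), np.float64(231.0)], [np.float64(-1.5), np.float64(-0.3)])]
flap_left_edge [(array([422., 243.]), 0.94, array([-0.   ,  0.11 ,  0.047]))]
flap_right_edge [(array([249., 252.]), 0.91, array([ 0.011, -0.106,  0.047]))]
flap_front_edge [(array([340., 163.]), 0.89, array([-0.1  ,  0.001,  0.047]))]
mark [(array([190., 311.]), 0.49, array([ 0.068, -0.174,  0.09 ]))]
gate_line []
mandarin_A_centre [(array([430., 323.]), 0.88, array([0.085, 0.113, 0.09 ])), (array([188., 314.]), 0.52, array([ 0.071, -0.176,  0.09 ]))]
```

View pics/w0a.png

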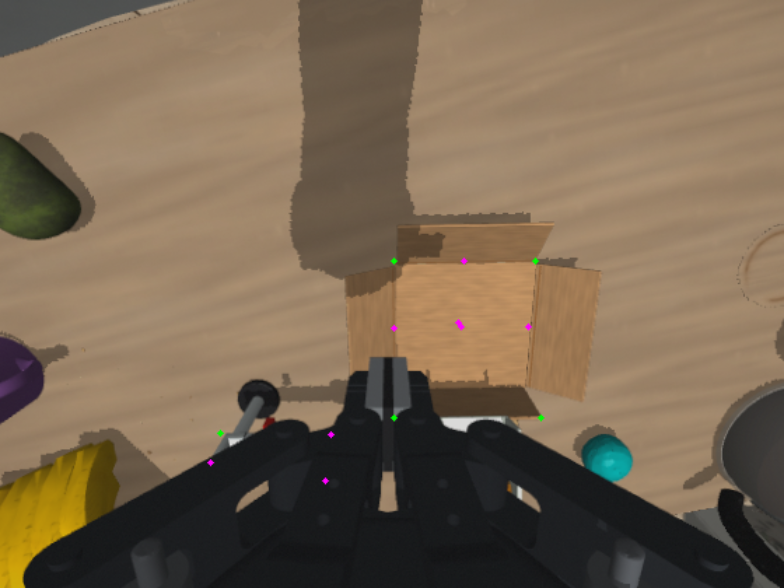

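The overlaid model points match the carton corners (397,261), (535,261) and creases to about 2 mm. The flaps stand outward, and there is free space round them. Next I fold the flaps.

Run:
```python
from h import *
np.set_printoptions(precision=3,suppress=True)
d=np.array([.562,.004,-.176])
W=lambda *p:d2w(d,p)
def push(a,b,back):
    move_l(W(*a,.12),.3);move_l(W(*a,.028),.2)
    hit=move_l(W(*b,.028),.08,until_force=10);s=get_state()
    print(hit,w2d(d,s["position"]),s["contact_force"])
    move_l(W(*back,.028),.2);move_l(W(*back,.12),.25)
movep(W(-.015,-.15,.12),rot(d[2]+np.pi/2))
push((-.015,-.15),(-.015,-.065-.0145),(-.015,-.12))
push((-.145,0),(-.065-.0115,0),(-.12,0)) if not move_l(W(-.15,-.13,.12),.3) else None
move_l(W(-.15,.13,.12),.3)
push((-.01,.15),(-.01,.065+.0145),(-.01,.12))
move_l(W(-.09,.12,.25),.3)
s=get_state();print(s["clock"])
f=grab_frame("wrist")
for n in("flap_left_edge","flap_right_edge","flap_front_edge"):
    print(n,[(np.round(x["centre"]),round(x["score"],2),w2d(d,at_z(f,x["centre"],.068,s))) for x in tip_of("wrist",n)[:3]])
im=f["img"][:,:,::-1].copy();cv2.imwrite("pics/w1.png",cv2.resize(im,(784,588)))
```

```text
True [-0.014 -0.118  0.029] [-0.251 -3.185  1.941]
True [-0.081  0.     0.029] [-0.322  0.625  5.834]
True [-0.009  0.125  0.029] [1.03  3.771 3.038]
17.05
flap_left_edge [(array([264., 261.]), 0.65, array([-0.007,  0.104,  0.068])), (array([238., 250.]), 0.39, array([-0.022,  0.074,  0.068]))]
flap_right_edge [(array([ 98., 264.]), 0.57, array([-0.002, -0.095,  0.068]))]
flap_front_edge [(array([170., 215.]), 0.62, array([-0.065, -0.002,  0.068]))]
```

View pics/w1.png

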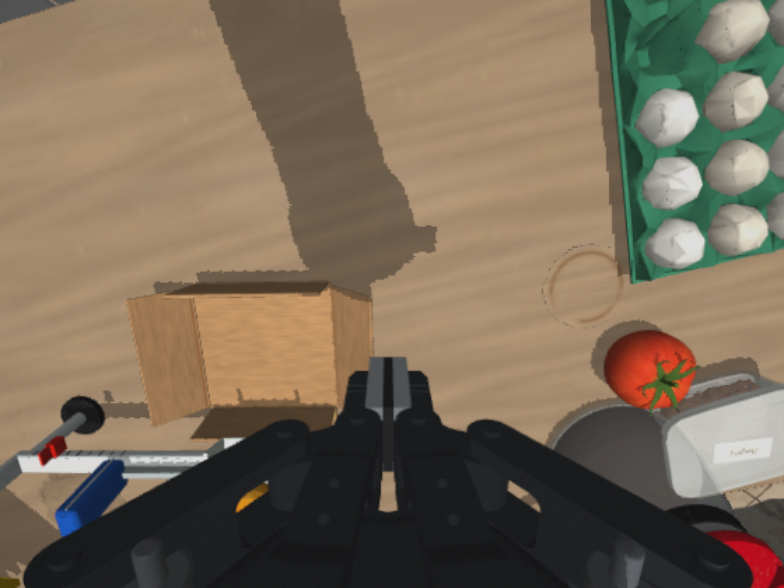

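The front flap now stands, with its edge at about (245,287). The left and right flaps are only partly up because the force threshold tripped early. I'll repeat the pushes with a higher limit.

Run:
```python
from h import *
np.set_printoptions(precision=3,suppress=True)
d=np.array([.562,.004,-.176])
W=lambda *p:d2w(d,p)
def push(a,b,back):
    move_l(W(*a,.12),.3);move_l(W(*a,.028),.2)
    hit=move_l(W(*b,.028),.06,until_force=30);s=get_state()
    print(hit,w2d(d,s["position"]),s["contact_force"])
    move_l(W(*back,.028),.2);move_l(W(*back,.12),.25)
push((-.01,.145),(-.01,.065+.0135),(-.01,.11))
move_l(W(-.15,.11,.12),.3)
push((-.115,0),(-.065-.0105,0),(-.11,0))
move_l(W(-.15,-.13,.12),.3)
push((-.015,-.145),(-.015,-.065-.0135),(-.015,-.11))
move_l(W(-.12,-.12,.25),.3)
s=get_state();print(s["clock"])
f=grab_frame("wrist")
for n in("flap_left_edge","flap_right_edge","flap_front_edge"):
    print(n,[(np.round(x["centre"]),round(x["score"],2),w2d(d,at_z(f,x["centre"],.068,s))) for x in tip_of("wrist",n)[:3]])
im=f["img"][:,:,::-1].copy();cv2.imwrite("pics/w2.png",cv2.resize(im,(784,588)))
```

```text
False [-0.009  0.079  0.029] [0.07  3.924 6.749]
False [-0.076 -0.     0.028] [0.402 0.441 0.002]
False [-0.015 -0.077  0.03 ] [-4.833  1.118 18.088]
28.6167
flap_left_edge [(array([422., 288.]), 0.66, array([-0.   ,  0.058,  0.068]))]
flap_right_edge [(array([322., 290.]), 0.67, array([ 0.002, -0.065,  0.068]))]
flap_front_edge [(array([383., 246.]), 0.74, array([-0.056,  0.004,  0.068]))]
```

View pics/w2.png

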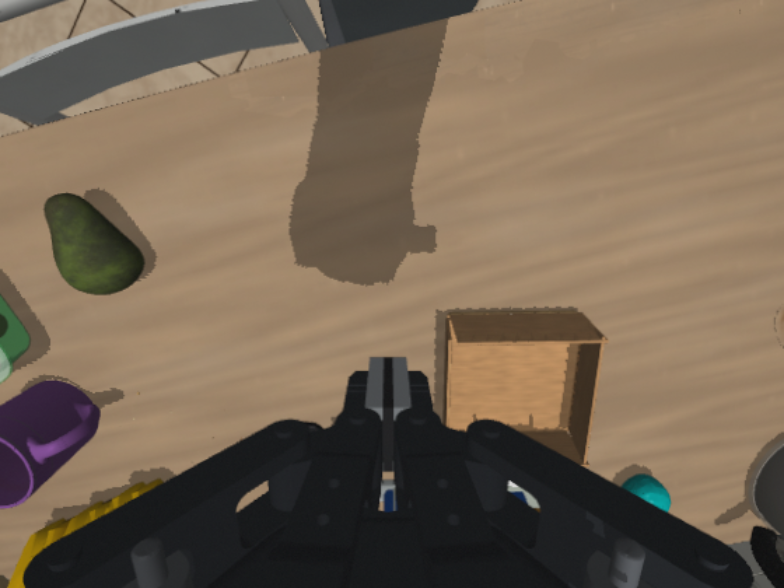

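All three flaps stand: their edges measure 0.058, −0.065 and −0.056 m from the centre, consistent with upright. The gate has not been touched. Next I measure the red pointer and grip from directly above, moving the camera over the rail with the fingers beyond it.

Run:
```python
from h import *
np.set_printoptions(precision=3,suppress=True)
d=np.array([.562,.004,-.176])
W=lambda *p:d2w(d,p)
move_l(W(.145,-.15,.26),.3)
s=get_state();print(s["clock"],w2d(d,s["position"]))
f=grab_frame("wrist")
for n,z in(("mark",.09),("gate_line",.09),("gate_grip",.13),("rail_end",.11)):
    print(n,[(np.round(x["centre"]),round(x["score"],2),w2d(d,at_z(f,x["centre"],z,s))) for x in tip_of("wrist",n)[:3]])
hsv=cv2.cvtColor(f["img"],cv2.COLOR_RGB2HSV)
red=((hsv[...,0]<8)|(hsv[...,0]>172))&(hsv[...,1]>150)&(hsv[...,2]>60)
blue=(abs(hsv[...,0].astype(int)-110)<12)&(hsv[...,1]>130)&(hsv[...,2]>50)
for m in(red,blue):
    n,l,st,c=cv2.connectedComponentsWithStats(m.astype(np.uint8))
    for i in range(1,n):
        if st[i,4]>15:print(st[i],c[i],w2d(d,at_z(f,c[i],.09,s)),w2d(d,at_z(f,c[i],.152,s)))
u,v=proj(f,W(.066,-.16,.1),s);print(u,v)
im=f["img"][:,:,::-1];x0=int(max(0,min(360,u-100)));y0=int(max(0,min(270,v-75)))
cv2.imwrite("pics/w3.png",cv2.resize(im[y0:y0+150,x0:x0+200],(800,600),interpolation=cv2.INTER_CUBIC));print(x0,y0)
```

```text
29.8583 [ 0.144 -0.15   0.259]
mark [(array([254., 125.]), 0.52, array([ 0.072, -0.174,  0.09 ])), (array([359.,  54.]), 0.17, array([ 0.007, -0.073,  0.09 ]))]
gate_line [(array([313., 119.]), 0.79, array([ 0.066, -0.115,  0.09 ]))]
gate_grip [(array([315., 140.]), 0.78, array([ 0.084, -0.116,  0.13 ]))]
rail_end [(array([215., 138.]), 0.76, array([ 0.084, -0.209,  0.11 ]))]
[251 110   8  15 113] [254.549 117.31 ] [ 0.065 -0.172  0.09 ] [ 0.066 -0.168  0.152]
[320 291  36  18 288] [335.941 298.083] [ 0.27 -0.08  0.09] [ 0.23  -0.094  0.152]
[430 303  35  21 474] [446.869 312.907] [0.291 0.057 0.09 ] [0.247 0.016 0.152]
[305 121  26  32 773] [317.796 136.354] [ 0.083 -0.109  0.09 ] [ 0.08  -0.117  0.152]
[400 132   9   5  32] [404.594 133.844] [ 0.08  -0.021  0.09 ] [ 0.078 -0.047  0.152]
[415 132  24   4  83] [424.988 133.446] [ 0.08  -0.001  0.09 ] [ 0.078 -0.03   0.152]
266.76109494008483 118.39464381958214
166 43
```

View pics/w3.png

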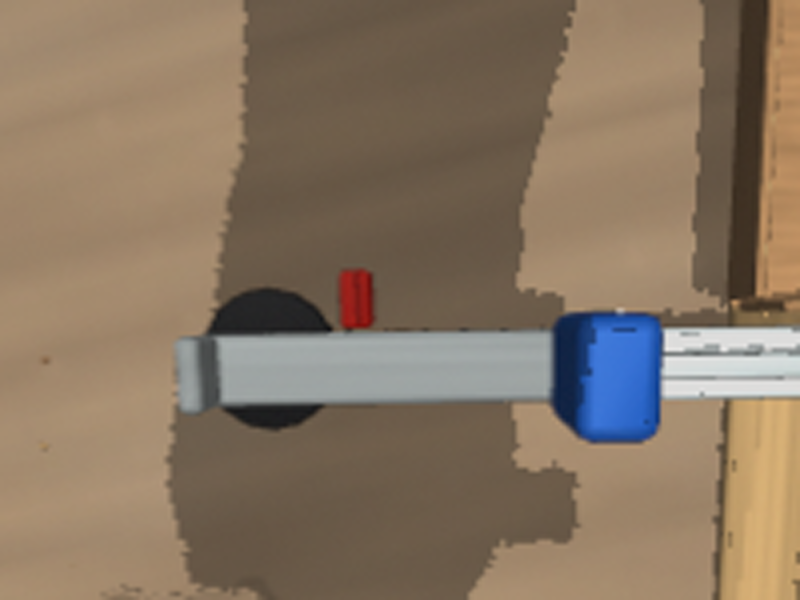

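The crop shows the blue grip at (608,378) and the red pointer at (356,299), with both clear of other things. The pointer sits at y ≈ −0.173 in the dispenser frame, which means about 0.056 m of travel and lies inside the stated range. Next I grasp and pull.

Run:
```python
from h import *
np.set_printoptions(precision=3,suppress=True)
d=np.array([.562,.004,-.176])
W=lambda *p:d2w(d,p)
let_go()
move_l(W(.079,-.1175,.22),.25)
hit=move_l(W(.079,-.1175,.114),.12,until_force=25)
grab(60);s=get_state();print(hit,s["clock"],w2d(d,s["position"]),s["finger_gap"],s["contact_force"])
if .05<s["finger_gap"]<.4:
    move_l(W(.079,-.1735,.114),.05);sleep(.8)
    s=get_state();print(s["clock"],w2d(d,s["position"]),s["finger_gap"],s["contact_force"])
ims=[]
for c in("top","scene","wrist"):
    f=grab_frame(c);save(f,c+"4")
    for n,z in(("mark",.09),("gate_line",.09),("mandarin_A_centre",.034)):
        print(c,n,[(np.round(x["centre"]),round(x["score"],2),w2d(d,at_z(f,x["centre"],z,s))) for x in tip_of(c,n)[:4]])
    if c!="wrist":
        u,v=proj(f,W(.04,-.1,.08)).astype(int);ims.append(cv2.resize(f["img"][v-56:v+56,u-75:u+75,::-1],(400,300),interpolation=cv2.INTER_CUBIC));print(c,u-75,v-56)
    else: ims.append(cv2.resize(f["img"][...,::-1],(400,300)))
cv2.imwrite("pics/f4.png",np.vstack([np.hstack(ims[:2]),np.hstack([ims[2],ims[2]*0])]))
```

```text
False 33.0333 [ 0.079 -0.117  0.114] 0.20157772171487887 [0.325 2.46  3.213]
35.1 [ 0.08  -0.173  0.114] 0.2037339877493925 [2.158 5.515 3.899]
top mark [(array([276., 221.]), 0.47, array([-0.044, -0.003,  0.09 ]))]
top gate_line []
top mandarin_A_centre [(array([277., 222.]), 0.75, array([-0.044, -0.005,  0.034])), (array([327., 144.]), 0.74, array([ 0.199, -0.106,  0.034])), (array([233., 148.]), 0.69, array([0.143, 0.155, 0.034])), (array([400., 278.]), 0.37, array([-0.139, -0.363,  0.034]))]
top 241 139
scene mark [(array([298., 174.]), 0.56, array([ 0.073, -0.172,  0.09 ])), (array([297., 179.]), 0.28, array([ 0.056, -0.154,  0.09 ]))]
scene gate_line [(array([298., 175.]), 0.7, array([ 0.069, -0.171,  0.09 ])), (array([253., 228.]), 0.4, array([-0.014,  0.073,  0.09 ]))]
scene mandarin_A_centre [(array([200., 221.]), 0.74, array([0.15 , 0.165, 0.034])), (array([261., 178.]), 0.71, array([ 0.18 , -0.097,  0.034])), (array([272., 231.]), 0.54, array([-0.025,  0.011,  0.034]))]
scene 212 136
wrist mark [(array([276., 240.]), 0.74, array([ 0.072, -0.174,  0.09 ]))]
wrist gate_line [(array([278., 234.]), 0.84, array([ 0.069, -0.172,  0.09 ]))]
wrist mandarin_A_centre [(array([540.,  57.]), 0.56, array([-0.039,  0.007,  0.034]))]
```

View pics/f4.png

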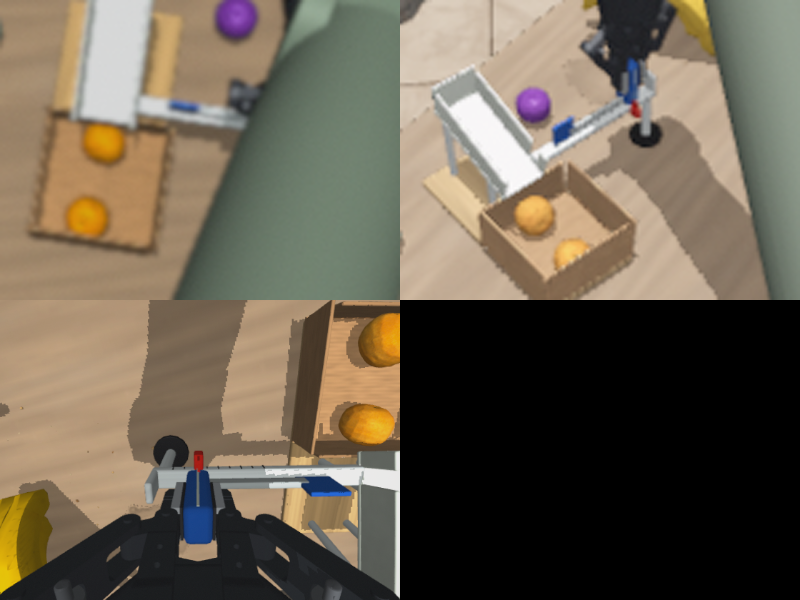

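Both mandarins are in the open carton, in the top inset at (103,143) and (88,217). In the wrist inset the white line at (199,480) lines up with the red pointer at (198,460), within about 2 mm. I'll let everything settle, check that it is still, and hand in.

Run:
```python
from h import *
np.set_printoptions(precision=3,suppress=True)
d=np.array([.562,.004,-.176])
for _ in range(2):
    sleep(.7);f=grab_frame("top");h=cv2.cvtColor(f["img"],cv2.COLOR_RGB2HSV)
    m=(abs(h[...,0].astype(int)-15)<8)&(h[...,1]>225)&(h[...,2]>140);m[:,:230]=0;m[:,330:]=0
    n,l,st,c=cv2.connectedComponentsWithStats(m.astype(np.uint8))
    print([(st[i,4],c[i].round(1),w2d(d,at_z(f,c[i],.036))) for i in range(1,n) if st[i,4]>40])
f=grab_frame("wrist");print([tip_of("wrist",n)[:1] for n in("mark","gate_line")])
s=get_state();print(s["clock"],w2d(d,s["position"]),s["finger_gap"],s["contact_force"])
sign_off()
```

```text
[(np.int32(150), array([279.5, 191.9]), array([0.041, 0.003, 0.036])), (np.int32(145), array([273.4, 219.5]), array([-0.038,  0.007,  0.036]))]
[(np.int32(147), array([279.5, 191.9]), array([0.041, 0.003, 0.036])), (np.int32(146), array([273.4, 219.5]), array([-0.038,  0.007,  0.036]))]
[[{'centre': [279.4, 235.8], 'score': 0.63}], [{'centre': [276.5, 234.3], 'score': 0.87}]]
37.35 [ 0.08  -0.173  0.114] 0.20365194467628045 [3.348 6.65  4.653]
the job is handed in; nothing more can be done
```

I folded all three flaps upright with the gate still shut. Then I pulled the blue grip about 56 mm to the red pointer and handed the job in at about 37 s, still holding the grip.

**Flaps:** my first pushes on the left and right flaps stopped early because the force threshold tripped, so I repeated all three. After that, the three free edges measured 0.056 to 0.065 m from the carton's centre, which fits upright flaps. I did not measure the angles directly.

**Last checks:**
- **Grip:** the white line and the red pointer agreed to about 2 to 3 mm in the wrist view. The fingers were closed on the grip with about 6.7 N of pull on the tool, which matches the spring.
- **Mandarins:** both lie still in the carton, at (0.041, 0.003) and (−0.038, 0.007) m from its centre.
- **Other things on the table:** I kept the arm clear of the mug, tomato and avocado, and saw no sign of contact, but I did not re-measure their positions at the end.

**Odd reading:** the second push on the right flap gave an upward force of about 18 N, which I did not track down. The flap stood correctly afterwards.

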